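Turn the vial rotator's wheel to its loading position

TASK

Turn the vial rotator's wheel by pushing its spokes round gently with the fingertips, as many spokes as it takes, until the lime-green marker spoke points straight up, ready for the next vial to be loaded. Do not grip the wheel or send it spinning, leave everything else on the bench where it is, and finish with the wheel at rest and the hand clear of it.

Things in the scene. Friction and masses are not known exactly. Their poses are not given: they have to be found in the camera images.
- rotator: Vial rotator, fixed to the bench: grey base plate (160 x 150 x 15 mm), white motor pillar (x -75 to -5, y -35 to 35 mm, top at z = 185 mm). Origin under the base on the bench, z up. The wheel's level axle runs along this x axis; the wheel hangs on the +x side of the pillar, its centre at (30, 0, 155) mm and its mid-plane at x = 30 mm.
- wheel_hub (a point): Centre of the wheel, on the axle, in the spokes' mid-plane, 155 mm above the bench. No rim: five spokes 72 degrees apart, from a grey hub of 24 mm radius out to 112 mm from the axle; each 18 mm wide in the wheel's plane, 12 mm thick along the axle. Four are white, with an amber vial (14 mm thick, orange cap, 52 to 105 mm from the axle) clipped along the +x face; the fifth is the green marker.
- marker_tip (a point): Outer end of the marker spoke, 120 mm from the axle. This spoke is lime green, has an empty clip and ends in a green stem 12 mm thick and 8 mm long (beyond the 112 mm of the other spokes). The point's z axis points outward along the spoke, its x axis along the axle.
- wheel (a joint): Angle of the wheel about the rotator's x axis (right-handed), rad. At 0 or any full turn the marker spoke points straight up; at angle q it points along (0, -sin q, cos q) in the rotator's frame. It turns both ways without a stop for well over a turn; a drag of about 0.12 N m (roughly 1.2 N at a spoke's end) holds it wherever it is left.
- vial_box: Bystander, to be left alone: open blue box, 130 x 130 x 55 mm, full of amber vials (tops at 58 mm). Origin at the centre of its underside.
- vial_a: Bystander, to be left alone: loose amber vial standing upright, orange cap, 19 mm across, 52 mm tall. Origin at the centre of its underside.
- vial_b: Bystander, to be left alone: loose amber vial standing upright, red cap, 19 mm across, 52 mm tall. Origin at the centre of its underside.
- well_plate: Bystander, to be left alone: white well plate lying flat, 86 x 128 x 21 mm. Origin at the centre of its underside.
- clear_case: Bystander, to be left alone: pale closed plastic case lying flat, 134 x 174 x 41 mm. Origin at the centre of its underside.
- carton: Bystander, to be left alone: yellow carton standing, 60 x 90 x 100 mm. Origin at the centre of its underside.
- pen: Bystander, to be left alone: blue marker pen lying flat, 133 mm long, 12 mm thick. Origin at the centre of its underside.

How it is judged:
On the way, in this order (a step that is already met when the one before it is completed fails the run):
1. a fingertip pushes the wheel while the marker spoke is still in the lower half (contact force between the fingers and wheel above 0.3 N and angle between marker_tip's own z axis and vertical above 1.57 rad), for 0.05 s.
2. the marker spoke comes to point straight up (angle between marker_tip's own z axis and vertical below 0.1 rad), for 0.2 s.
At the end, for the whole second after the job is handed in: The green marker spoke points straight up to within 0.10 rad (about 6 degrees) and the wheel is at rest (below 0.05 rad/s) (angle between marker_tip's own z axis and vertical below 0.1 rad and velocity of joint wheel between -0.05 and 0.05 rad/s); the robot touches nothing.
It fails at once if the wheel is gripped or pushed hard: the fingers press on it with more than 18 N (contact force between the fingers and wheel above 18 N).
It fails at once if the wheel is sent spinning (faster than 5 rad/s) (velocity of joint wheel above 5 rad/s or velocity of joint wheel below -5 rad/s).
It fails at once if a bystander (vial box, loose vials, well plate, case, carton, pen) is moved by more than 20 mm (distance of any of vial_box, vial_a, vial_b, well_plate, clear_case, carton, pen from where it was at the start of the episode above 0.02 m).
It also fails if it takes over 48 s, if anything falls off the work surface, if the arm or the gripper's body presses on something with over 40 N, if the wrist force passes 120 N, or if a joint passes its speed limit or range.

ROBOT

A 6-joint arm with a two-finger parallel gripper is mounted at the origin on the work surface. World frame = base frame: x ahead of the robot, y to its left, z up, the work surface at z = 0. Lengths are in m, angles in rad, forces in N, time in s.
With the tool pointing down it reaches from about 0.325 to 0.775 m from the base axis. Payload 5.5 kg.
Tool frame: the origin (TCP) lies at the very end of the fingers, on their centre line; the grasp point (between the pads) lies 19 mm behind it; z points along the fingers, y is the line along which they close (so a half turn about z gives the same grasp; the last joint's range is limited). The gripper opens to 85 mm and grips with 20 to 120 N. Pads are 22 mm wide; open, the fingers measure 114 mm over their backs; the gripper's body (76 mm by 85 mm) begins 54 mm behind the grasp point. The pads swing forward as they close: fully open they stand 13 mm farther back than shut.
Start: joints at [-1.301, 0.091, 1.231, -0, 1.82, -0.057], TCP at [0.193, -0.568, 0.231] pointing down, gripper open.
Joint ranges: [-2.87, 2.87], [-0.86, 2.18], [0.17, 2.46], [-1.51, 4.65], [0.06, 2.69], [-2.65, 2.65]. Speed limits (rad/s): [2.57, 2.57, 3.01, 3.14, 3.14, 3.14].

INTERFACE

Orientations are given as a rotation vector (axis times angle).
In Python, from rig import observe, camera, calibration, sign_off gives the robot as it stands.
- The arm moves only by the tool jog_arm, never from a script. Its argument "commands" is a list of rows, each an object with "hand": the closure, from 0 (fully open) to 1 (shut); "dp": the shift along the tool's x, y, z in mm, a list of three; "rot": the turn, a rotation vector about the tool's x, y, z in degrees, a list of three. A call has 1 to 12 rows; each row shifts and turns the commanded pose from where the row before left it, along the tool's axes as they then stand; what a row does not reach is not made up. A row lasts 1/10 s, in which the tool goes at most 50 mm and 8.59 degrees, less where a joint would pass 70% of its speed; a pose out of reach is approached as far as the arm can. A call is refused whole if a number of a shift passes 50 or a number of a turn 8.59, either way. A call with a gripper value outside its range is refused whole. The fingers move at their own pace and stop on an object; "grip_force" is the grip in N (left out, the last holds). Time passes only in rows, so rows that do not move let the fingers close. It gives the time, the measured TCP pose, the force, the opening and the grip force at its end, in the units of the state.
- observe(): the state, without advancing time (a new reading comes with each control period).
- camera(name): name is "scene" or "top" or "wrist"; returns (picture, depth): 400x640x3 uint8, red, green, blue; 400x640 float32, m along the optical axis (not along the pixel's ray), 0 where there is no reading.
- calibration(name): a dict with "mtx" (3x3 intrinsics, pixels), "camera_from_world" (4x4, takes a point from world to camera coordinates); the wrist camera has in their place "hand_eye" (4x4, takes a point from camera to tool coordinates, whose origin is the TCP and whose axes are the flange's). Camera axes: x right, y up, looking along -z (the intrinsics and any distortion apply to the point x, -y, -z); pixel columns grow to the right and rows downward; lengths in m; the calibration is good to about 2 mm. A picture is of the moment at which its call begins: read the wrist's pose just before it. calibration takes no time and is no camera call.
- sign_off(): hands the job in; it is judged then, once.
The state is a dict: "t": time; "joints": joint angles; "joint_vel": joint speeds; "joint_torque": joint torques, N m; "eef_pos": TCP position; "ee_rot": TCP orientation; "force": force on the tool from outside, world axes, zero at the start; "moment": the same for the moment, N m; "opening": opening from 0.0 (shut) to 1.0 (fully open); "finger_force": force on a finger pad.
Only numpy, scipy, OpenCV 4.12 (cv2) and the standard library are available. Lean on these libraries where they do the work, as an engineer would, in place of code of your own. Each camera call takes 0.05 s, during which the arm holds its last target. There are 200 camera calls.

## Working session

There is one attempt and no reset: what is moved stays moved. The work goes in short steps, Python scripts to look and compute and a tool call to move; the robot and the scene stay as the last step left them, time stands still between calls to the robot, and variables do not carry over. Pictures are saved under pics/ and viewed, at most 10 in all, crops included, and the job is handed in when it is done.

Besides the shell and the picture viewer there is one more tool, called in YAML: its name, and indented under it one key for each argument. jog_arm: Moves the arm, as the interface text tells. Its arguments: {"type":"object","properties":{"commands":{"type":"array"},"grip_force":{"type":"number"}},"required":["commands"]}

```bash
mkdir -p pics; cat > h.py <<'E'
import numpy as np,cv2
from rig import observe,camera,calibration
def world(name,depth):
    c=calibration(name);K=np.array(c["mtx"]);T=np.linalg.inv(np.array(c["camera_from_world"]))
    v,u=np.indices(depth.shape)
    x=(u-K[0,2])/K[0,0]*depth;y=(v-K[1,2])/K[1,1]*depth
    P=np.stack([x,-y,-depth,np.ones_like(depth)],-1)
    return (P@T.T)[...,:3]
def proj(name,p):
    c=calibration(name);K=np.array(c["mtx"]);q=np.array(c["camera_from_world"])@np.r_[p,1]
    q=K@np.array([q[0],-q[1],-q[2]]);return q[:2]/q[2]
E
python3 - <<'E'
from h import *
for n in("scene","top"):
    im,d=camera(n);np.savez(f"pics/{n}0.npz",im=im,d=d);cv2.imwrite(f"pics/{n}0.png",im[...,::-1])
    c=calibration(n);print(n,{k:(np.round(v,3).tolist() if k!='name' else v) for k,v in c.items()})
    W=world(n,d);hsv=cv2.cvtColor(im,cv2.COLOR_RGB2HSV)
    m=cv2.inRange(hsv,(35,90,60),(75,255,255))>0
    v,u=np.nonzero(m);print(m.sum(),u.min(),u.max(),v.min(),v.max());P=W[m&(d>0)];print(np.percentile(P,[2,50,98],axis=0).round(3))
print(observe())
E
```

```text
scene {'mtx': [[366.706, 0.0, 322.808], [0.0, 366.706, 197.873], [0.0, 0.0, 1.0]], 'camera_from_world': [[0.168, 0.986, 0.013, -0.093], [-0.663, 0.103, 0.742, 0.227], [0.73, -0.133, 0.671, -1.602], [0.0, 0.0, 0.0, 1.0]]}
1285 330 572 49 239
[[0.177 0.023 0.073]
 [0.285 0.843 0.308]
 [0.594 0.849 0.439]]
top {'mtx': [[489.685, 0.0, 312.925], [0.0, 489.685, 199.298], [0.0, 0.0, 1.0]], 'camera_from_world': [[0.013, -1.0, 0.015, -0.019], [0.995, 0.014, 0.095, -0.588], [-0.095, 0.014, 0.995, -1.776], [0.0, 0.0, 0.0, 1.0]]}
1268 0 301 198 332
[[0.173 0.84  0.24 ]
 [0.252 0.845 0.343]
 [0.329 0.85  0.441]]
{'t': 0.1, 'joints': array([-1.30069881e+00,  9.17764508e-02,  1.23177447e+00, -4.76322898e-05,
        1.81978130e+00, -5.67074743e-02]), 'joint_vel': array([-0.00102046, -0.00231407, -0.00231909, -0.00013922,  0.00054379,
       -0.00023802]), 'joint_torque': array([ 3.50530470e-03, -4.60217214e+01, -4.19218433e+01,  1.78603445e-04,
        1.06368455e-02,  1.70072622e-05]), 'eef_pos': array([ 0.19252353, -0.5680092 ,  0.23026311]), 'ee_rot': array([-3.09804622e+00, -5.10764011e-01,  3.62909668e-04]), 'force': array([-0.59499454,  0.70828461, -0.36428129]), 'moment': array([-0.02439127, -0.00640887,  0.03041375]), 'finger_force': 0.0, 'opening': 1.0044286435697407}
```

View pics/scene0.png

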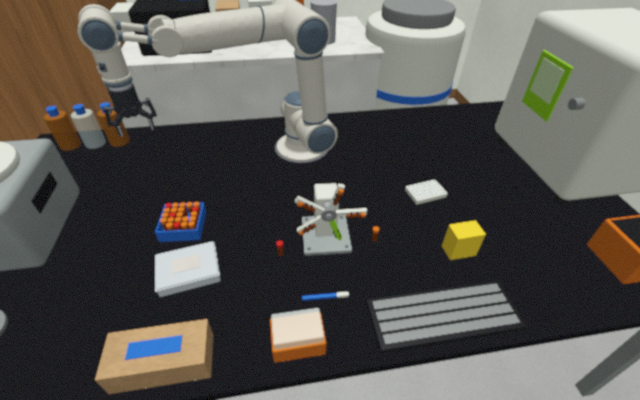

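View pics/top0.png

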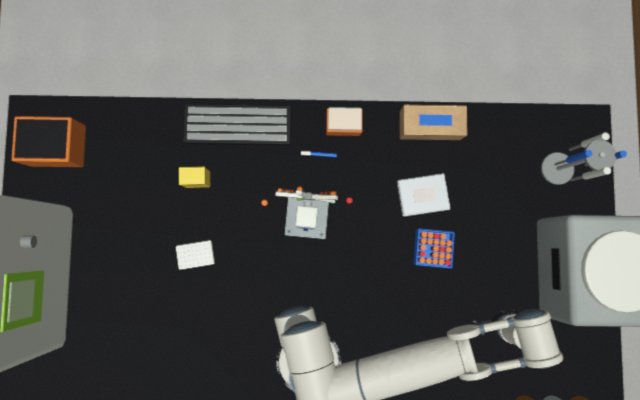

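The scene shows the wheel at about (329,214), facing away from the robot, with the green spoke pointing down and slightly right near (336,229). In the top view the pillar top is at (307,217), with vials on both sides at (264,203) and (349,201).

```bash
python3 - <<'E'
from h import *
z=np.load("pics/top0.npz");W=world("top",z["d"])
u0=np.zeros(z["d"].shape,bool);u0[170:250,255:360]=1
m=(u0&(abs(W[...,2]-.185)<.008)&(z["im"].min(-1)>150)).astype(np.uint8)
m=cv2.morphologyEx(m,cv2.MORPH_OPEN,np.ones((5,5)))
P=W[m>0][:,:2];r=cv2.minAreaRect((P*1000).astype(np.float32));print("pillar",r,P.mean(0),W[m>0][:,2].mean())
m=u0&(abs(W[...,2]-.015)<.007)&(z["im"].min(-1)>60)
P=W[m];r=cv2.minAreaRect((P[:,:2]*1000).astype(np.float32));print("plate",r,P[:,2].mean(),cv2.boxPoints(r))
for n in("scene","top"):
    z=np.load(f"pics/{n}0.npz");im=z["im"];W=world(n,z["d"]);hsv=cv2.cvtColor(im,cv2.COLOR_RGB2HSV)
    m=(cv2.inRange(hsv,(30,90,40),(75,255,255))>0)&(W[...,1]<.3)&(W[...,1]>-.3)&(W[...,2]<.3)
    P=W[m];print(n,"green",m.sum());print(P[np.argsort(P[:,2])][::max(1,len(P)//8)].round(3))
    for nm,a,b in(("orange",(3,130,100),(18,255,255)),("red",(0,150,90),(2,255,255)),("blue",(100,120,60),(125,255,255)),("yel",(22,120,120),(30,255,255))):
        mm=cv2.inRange(hsv,a,b);k,l,s,c=cv2.connectedComponentsWithStats(mm)
        for i in range(1,k):
            q=W[l==i];q0=np.median(q,0)
            if s[i,4]>8 and abs(q0[1])<.4 and q0[0]<.8 and .25<q0[0]: print(n,nm,s[i,4],c[i].round(),q0.round(3),q[:,2].max().round(3))
z=np.load("pics/scene0.npz");i=z["im"][165:265,265:395];cv2.imwrite("pics/crop.png",cv2.resize(i,None,fx=6,fy=6,interpolation=2)[...,::-1])
E
```

```text
pillar ((516.8704833984375, 12.600770950317383), (64.25315856933594, 65.12290954589844), 86.1290054321289) [0.51962837 0.0105602 ] 0.18493973909437525
plate ((533.486328125, 15.716522216796875), (155.5072479248047, 167.30030822753906), 85.40263366699219) 0.014811628772317072 [[443.8731   -55.082115]
 [610.63513  -68.49175 ]
 [623.09955   86.51516 ]
 [456.33752   99.9248  ]]
scene green 108
[[0.593 0.047 0.045]
 [0.594 0.043 0.06 ]
 [0.591 0.027 0.073]
 [0.594 0.032 0.08 ]
 [0.592 0.023 0.093]
 [0.592 0.029 0.101]
 [0.591 0.023 0.109]
 [0.591 0.016 0.12 ]
 [0.592 0.016 0.129]]
scene orange 28 [340. 191.] [0.604 0.036 0.251] 0.259
scene orange 28 [301. 204.] [ 0.595 -0.072  0.213] 0.222
scene orange 22 [362. 214.] [0.61  0.104 0.161] 0.166
scene orange 9 [349. 215.] [0.606 0.065 0.161] 0.166
scene orange 9 [354. 214.] [0.607 0.08  0.161] 0.163
scene orange 49 [376. 229.] [0.573 0.167 0.049] 0.056
scene orange 16 [301. 232.] [ 0.597 -0.075  0.099] 0.105
scene red 42 [279. 243.] [ 0.585 -0.141  0.051] 0.055
scene blue 237 [318. 296.] [ 0.763 -0.049  0.008] 0.015
top green 8
[[0.587 0.047 0.072]
 [0.583 0.043 0.081]
 [0.583 0.046 0.082]
 [0.586 0.043 0.089]
 [0.585 0.039 0.096]
 [0.582 0.039 0.097]
 [0.581 0.035 0.101]
 [0.58  0.032 0.111]]
top orange 20 [300. 188.] [0.602 0.037 0.253] 0.262
top orange 19 [280. 189.] [0.608 0.103 0.161] 0.168
top orange 22 [332. 193.] [ 0.592 -0.074  0.213] 0.227
top orange 36 [264. 202.] [0.573 0.166 0.05 ] 0.06
top red 35 [349. 200.] [ 0.584 -0.143  0.052] 0.061
top blue 130 [324. 154.] [ 0.76  -0.051  0.007] 0.021
```

View pics/crop.png

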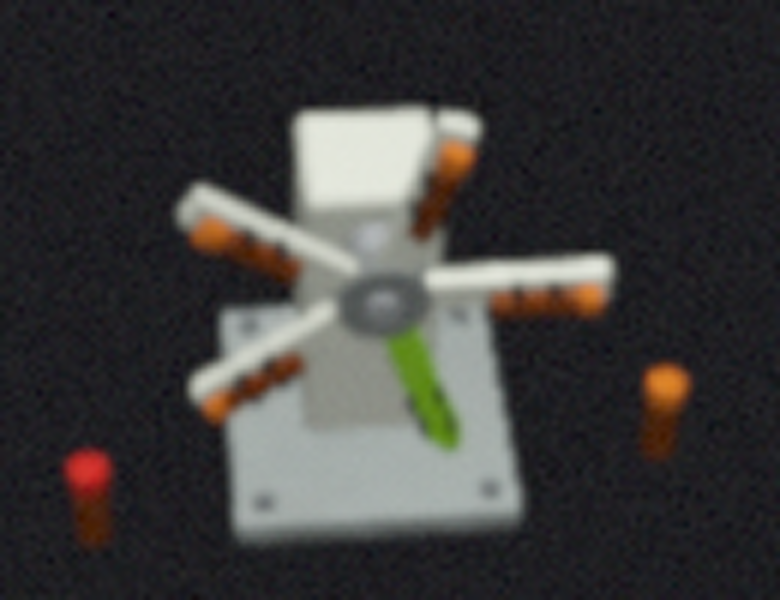

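The crop (6x, offset 265,165) puts the hub at (384,303) and the green spoke tip at (452,440), so the marker is about 159° from up on the +y side. The rotator's yaw is about -4.7° and the hub is near (0.588, 0.007, 0.155).

The plan is to sweep shut fingers across the top toward -y, about one spoke per sweep. First I lift, close the fingers and rotate.

jog_arm:
  commands:
    - {"hand":1,"dp":[0,0,-17],"rot":[0,0,-8.3]}
    - {"hand":1,"dp":[0,0,-17],"rot":[0,0,-8.3]}
    - {"hand":1,"dp":[0,0,-17],"rot":[0,0,-8.3]}
    - {"hand":1,"dp":[0,0,-17],"rot":[0,0,-8.3]}
    - {"hand":1,"dp":[0,0,-17],"rot":[0,0,-8.3]}
    - {"hand":1,"dp":[0,0,-17],"rot":[0,0,-8.3]}
    - {"hand":1,"dp":[0,0,-17],"rot":[0,0,-8.3]}
    - {"hand":1,"dp":[0,0,-10],"rot":[0,0,-8.3]}
    - {"hand":1,"dp":[0,0,0],"rot":[0,0,0]}
  grip_force: 20

```text
t: 1.0
eef_pos: [0.1927, -0.5685, 0.3617]
ee_rot: [2.311, 2.125, -0.002]
force: [-0.6, -0.6, 1.0]
opening: -0.005
finger_force: 0.0
```

jog_arm:
  commands:
    - {"hand":1,"dp":[30,15,0],"rot":[0,0,0]}
    - {"hand":1,"dp":[40,21,0],"rot":[0,0,0]}
    - {"hand":1,"dp":[40,21,0],"rot":[0,0,0]}
    - {"hand":1,"dp":[40,21,0],"rot":[0,0,0]}
    - {"hand":1,"dp":[40,21,0],"rot":[0,0,0]}
    - {"hand":1,"dp":[40,21,0],"rot":[0,0,0]}
    - {"hand":1,"dp":[40,21,0],"rot":[0,0,0]}
    - {"hand":1,"dp":[40,21,0],"rot":[0,0,0]}
    - {"hand":1,"dp":[40,21,0],"rot":[0,0,0]}
    - {"hand":1,"dp":[30,15,0],"rot":[0,0,0]}
    - {"hand":1,"dp":[0,0,0],"rot":[0,0,0]}

```text
t: 2.1
eef_pos: [0.4236, -0.2033, 0.3591]
ee_rot: [-2.311, -2.125, -0.001]
force: [-0.2, 0.2, -0.1]
opening: 0.001
finger_force: 0.0
```

jog_arm:
  commands:
    - {"hand":1,"dp":[33,17,0],"rot":[0,0,0]}
    - {"hand":1,"dp":[40,21,0],"rot":[0,0,0]}
    - {"hand":1,"dp":[40,21,0],"rot":[0,0,0]}
    - {"hand":1,"dp":[40,21,0],"rot":[0,0,0]}
    - {"hand":1,"dp":[40,21,0],"rot":[0,0,0]}
    - {"hand":1,"dp":[40,20,0],"rot":[0,0,0]}
    - {"hand":1,"dp":[35,18,0],"rot":[0,0,0]}
    - {"hand":1,"dp":[25,12,0],"rot":[0,0,0]}
    - {"hand":1,"dp":[0,0,10],"rot":[0,0,0]}
    - {"hand":1,"dp":[0,0,0],"rot":[0,0,0]}

```text
t: 3.1
eef_pos: [0.5974, 0.0721, 0.3472]
ee_rot: [-2.314, -2.121, 0.006]
force: [-0.4, 0.1, -0.2]
opening: -0.005
finger_force: 0.0
```

```bash
cat > look.py <<'E'
import sys
from h import *
im,d=camera("scene");W=world("scene",d);hsv=cv2.cvtColor(im,cv2.COLOR_RGB2HSV)
psi=np.radians(-4.7);ex=np.array([np.cos(psi),np.sin(psi)]);ey=np.array([-ex[1],ex[0]]);H=np.array([.588,.0065])
m=(cv2.inRange(hsv,(30,90,40),(75,255,255))>0)&(abs(W[...,1])<.2)&(W[...,2]<.3)&(W[...,2]>.02)
P=W[m];Y=(P[:,:2]-H)@ey;Z=P[:,2]-.155;r=np.hypot(Y,Z);k=(r>40e-3)&(r<.125)
print("marker phi",m.sum(),np.degrees(np.arctan2(np.median(Y[k]/r[k]),np.median(Z[k]/r[k]))),"rmax",r.max())
m=(cv2.inRange(hsv,(3,130,100),(18,255,255))>0)
for i in range(1,(c:=cv2.connectedComponentsWithStats(m.astype(np.uint8)))[0]):
    if c[2][i,4]<9: continue
    q=np.median(W[c[1]==i],0);y=(q[:2]-H)@ey;z=q[2]-.155
    if .05<np.hypot(y,z)<.13 and abs((q[:2]-H)@ex)<.05: print("cap",np.degrees(np.arctan2(y,z)).round(1),np.hypot(y,z).round(3))
o=observe();e=o["eef_pos"];print("t",o["t"],"tcp rot frame",((e[:2]-H)@ex).round(4),((e[:2]-H)@ey).round(4),(e[2]-.155).round(4))
if len(sys.argv)>1: cv2.imwrite(sys.argv[1],cv2.resize(im[135:275,245:415],None,fx=4,fy=4)[...,::-1])
E
python3 look.py pics/a.png
```

```text
marker phi 112 159.94462315245462 rmax 0.1164849199311427
cap 17.5 0.101
cap -53.1 0.098
cap 87.0 0.098
cap 85.7 0.075
cap -124.7 0.098
t 3.15 tcp rot frame 0.0038 0.0655 0.1934
```

View pics/a.png

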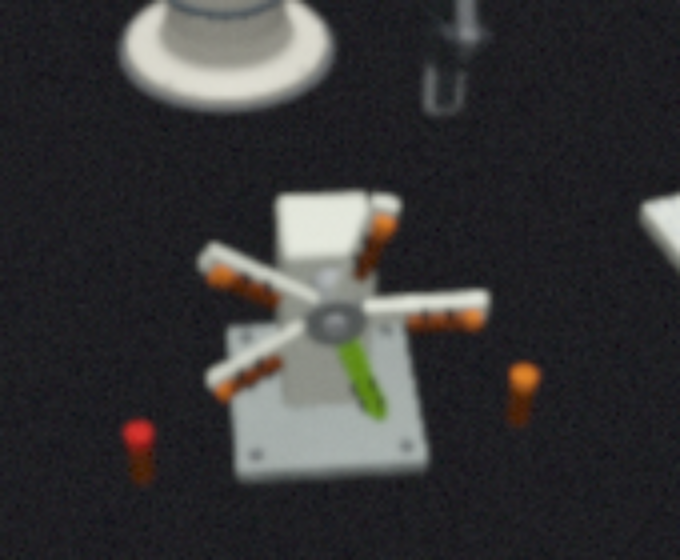

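jog_arm:
  commands:
    - {"hand":1,"dp":[0,0,40],"rot":[0,0,0]}
    - {"hand":1,"dp":[0,0,40],"rot":[0,0,0]}
    - {"hand":1,"dp":[0,0,38],"rot":[0,0,0]}
    - {"hand":1,"dp":[0,0,0],"rot":[0,0,0]}
    - {"hand":1,"dp":[-7,0,0],"rot":[0,0,0]}
    - {"hand":1,"dp":[-7,0,0],"rot":[0,0,0]}
    - {"hand":1,"dp":[-7,0,0],"rot":[0,0,0]}
    - {"hand":1,"dp":[-7,0,0],"rot":[0,0,0]}
    - {"hand":1,"dp":[-7,0,0],"rot":[0,0,0]}
    - {"hand":1,"dp":[0,0,0],"rot":[0,0,0]}

```text
t: 4.15
eef_pos: [0.5947, 0.0365, 0.2328]
ee_rot: [2.315, 2.123, 0.0]
force: [-0.3, 0.0, -0.7]
opening: 0.001
finger_force: 0.0
```

```bash
python3 look.py pics/b.png
```

```text
marker phi 129 145.75656917891163 rmax 0.11833657169530375
cap 4.0 0.104
cap -66.1 0.097
cap 73.7 0.099
cap 71.5 0.074
cap -138.4 0.095
t 4.2 tcp rot frame 0.0041 0.0309 0.0774
```

View pics/b.png

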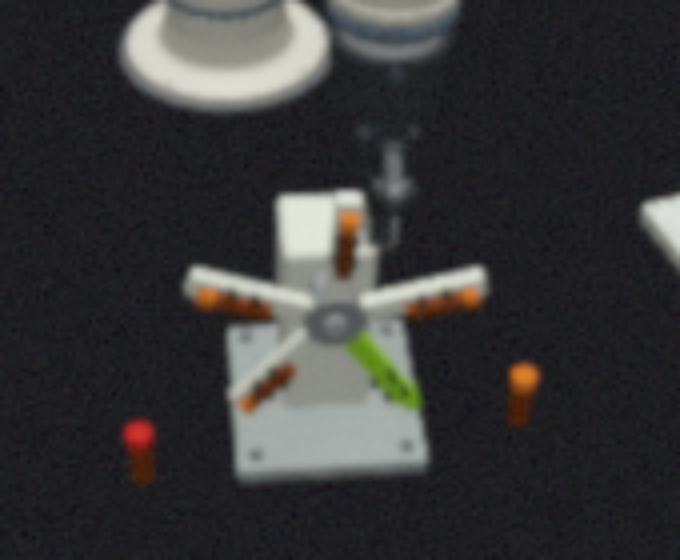

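The push works: the finger is at (390,235) and the wheel is turning the right way, with the marker now at 146°. I'll continue the sweep.

jog_arm:
  commands:
    - {"hand":1,"dp":[-7,0,0],"rot":[0,0,0]}
    - {"hand":1,"dp":[-8,0,0],"rot":[0,0,0]}
    - {"hand":1,"dp":[-8,0,0],"rot":[0,0,0]}
    - {"hand":1,"dp":[-8,0,0],"rot":[0,0,0]}
    - {"hand":1,"dp":[-8,0,0],"rot":[0,0,0]}
    - {"hand":1,"dp":[-8,0,0],"rot":[0,0,0]}
    - {"hand":1,"dp":[-8,0,0],"rot":[0,0,0]}
    - {"hand":1,"dp":[-8,0,0],"rot":[0,0,0]}
    - {"hand":1,"dp":[-8,0,0],"rot":[0,0,0]}
    - {"hand":1,"dp":[-7,0,0],"rot":[0,0,0]}
    - {"hand":1,"dp":[0,0,0],"rot":[0,0,0]}

```text
t: 5.3
eef_pos: [0.5879, -0.0412, 0.2324]
ee_rot: [2.315, 2.123, -0.001]
force: [0.6, -0.4, -0.2]
opening: -0.001
finger_force: 0.0
```

jog_arm:
  commands:
    - {"hand":1,"dp":[3,0,-10],"rot":[0,0,0]}
    - {"hand":1,"dp":[0,0,-30],"rot":[0,0,0]}
    - {"hand":1,"dp":[0,0,-25],"rot":[0,0,0]}
    - {"hand":1,"dp":[30,0,0],"rot":[0,0,0]}
    - {"hand":1,"dp":[40,0,0],"rot":[0,0,0]}
    - {"hand":1,"dp":[40,0,0],"rot":[0,0,0]}
    - {"hand":1,"dp":[23,0,0],"rot":[0,0,0]}
    - {"hand":1,"dp":[0,0,0],"rot":[0,0,0]}

```text
t: 6.1
eef_pos: [0.5993, 0.0991, 0.2978]
ee_rot: [-2.309, -2.13, -0.001]
force: [0.7, 0.0, -0.6]
opening: -0.003
finger_force: 0.0
```

```bash
python3 look.py
```

```text
marker phi 208 96.96208741569848 rmax 0.12119827604389796
cap 29.4 0.101
cap -41.5 0.099
cap -112.6 0.096
t 6.15 tcp rot frame 0.0039 0.0914 0.1429
```

jog_arm:
  commands:
    - {"hand":1,"dp":[0,0,35],"rot":[0,0,0]}
    - {"hand":1,"dp":[0,0,31],"rot":[0,0,0]}
    - {"hand":1,"dp":[-10,0,0],"rot":[0,0,0]}
    - {"hand":1,"dp":[-8,0,0],"rot":[0,0,0]}
    - {"hand":1,"dp":[-8,0,0],"rot":[0,0,0]}
    - {"hand":1,"dp":[-8,0,0],"rot":[0,0,0]}
    - {"hand":1,"dp":[-8,0,0],"rot":[0,0,0]}
    - {"hand":1,"dp":[-8,0,0],"rot":[0,0,0]}
    - {"hand":1,"dp":[-8,0,0],"rot":[0,0,0]}
    - {"hand":1,"dp":[-8,0,0],"rot":[0,0,0]}
    - {"hand":1,"dp":[-8,0,0],"rot":[0,0,0]}
    - {"hand":1,"dp":[-8,0,0],"rot":[0,0,0]}

```text
t: 7.35
eef_pos: [0.5925, 0.0133, 0.2312]
ee_rot: [-2.314, -2.125, -0.0]
force: [-0.0, 1.4, -0.4]
opening: -0.001
finger_force: 0.8
```

jog_arm:
  commands:
    - {"hand":1,"dp":[-8,0,0],"rot":[0,0,0]}
    - {"hand":1,"dp":[-8,0,0],"rot":[0,0,0]}
    - {"hand":1,"dp":[-8,0,0],"rot":[0,0,0]}
    - {"hand":1,"dp":[-8,0,0],"rot":[0,0,0]}
    - {"hand":1,"dp":[-8,0,0],"rot":[0,0,0]}
    - {"hand":1,"dp":[-8,0,0],"rot":[0,0,0]}
    - {"hand":1,"dp":[-8,0,0],"rot":[0,0,0]}
    - {"hand":1,"dp":[0,0,0],"rot":[0,0,0]}

```text
t: 8.15
eef_pos: [0.5876, -0.0433, 0.2313]
ee_rot: [2.315, 2.123, -0.001]
force: [0.3, 0.4, 0.3]
opening: 0.002
finger_force: 0.0
```

jog_arm:
  commands:
    - {"hand":1,"dp":[3,0,-10],"rot":[0,0,0]}
    - {"hand":1,"dp":[0,0,-30],"rot":[0,0,0]}
    - {"hand":1,"dp":[0,0,-30],"rot":[0,0,0]}
    - {"hand":1,"dp":[30,0,0],"rot":[0,0,0]}
    - {"hand":1,"dp":[40,0,0],"rot":[0,0,0]}
    - {"hand":1,"dp":[40,0,0],"rot":[0,0,0]}
    - {"hand":1,"dp":[25,0,0],"rot":[0,0,0]}
    - {"hand":1,"dp":[0,0,0],"rot":[0,0,0]}

```text
t: 8.95
eef_pos: [0.5993, 0.0992, 0.3018]
ee_rot: [-2.309, -2.13, -0.001]
force: [0.3, 0.0, 0.6]
opening: 0.001
finger_force: 0.0
```

```bash
python3 look.py
```

```text
marker phi 212 26.568900073175236 rmax 0.12099859880720175
cap -42.5 0.098
cap 97.8 0.101
cap -113.5 0.097
t 9.0 tcp rot frame 0.0039 0.0914 0.1468
```

jog_arm:
  commands:
    - {"hand":1,"dp":[0,0,35],"rot":[0,0,0]}
    - {"hand":1,"dp":[0,0,32],"rot":[0,0,0]}
    - {"hand":1,"dp":[-10,0,0],"rot":[0,0,0]}
    - {"hand":1,"dp":[-8,0,0],"rot":[0,0,0]}
    - {"hand":1,"dp":[-7,0,0],"rot":[0,0,0]}
    - {"hand":1,"dp":[-7,0,0],"rot":[0,0,0]}
    - {"hand":1,"dp":[-6,0,0],"rot":[0,0,0]}
    - {"hand":1,"dp":[-6,0,0],"rot":[0,0,0]}
    - {"hand":1,"dp":[-5,0,0],"rot":[0,0,0]}
    - {"hand":1,"dp":[-5,0,0],"rot":[0,0,0]}
    - {"hand":1,"dp":[-4,0,0],"rot":[0,0,0]}
    - {"hand":1,"dp":[0,0,0],"rot":[0,0,0]}

```text
t: 10.2
eef_pos: [0.5945, 0.0371, 0.234]
ee_rot: [2.315, 2.124, -0.001]
force: [0.1, 0.2, 0.4]
opening: -0.0
finger_force: 0.0
```

```bash
python3 look.py
```

```text
marker phi 170 5.129360206987826 rmax 0.14390206421198362
cap -65.6 0.097
cap 74.3 0.098
cap -136.9 0.094
t 10.25 tcp rot frame 0.0039 0.0312 0.079
```

jog_arm:
  commands:
    - {"hand":1,"dp":[-2,0,0],"rot":[0,0,0]}
    - {"hand":1,"dp":[-2,0,0],"rot":[0,0,0]}
    - {"hand":1,"dp":[-2,0,0],"rot":[0,0,0]}
    - {"hand":1,"dp":[-1,0,0],"rot":[0,0,0]}
    - {"hand":1,"dp":[0,0,0],"rot":[0,0,0]}
    - {"hand":1,"dp":[5,0,0],"rot":[0,0,0]}
    - {"hand":1,"dp":[20,0,0],"rot":[0,0,0]}
    - {"hand":1,"dp":[30,0,0],"rot":[0,0,0]}
    - {"hand":1,"dp":[15,0,-30],"rot":[0,0,0]}
    - {"hand":1,"dp":[0,0,-40],"rot":[0,0,0]}
    - {"hand":1,"dp":[0,0,-30],"rot":[0,0,0]}
    - {"hand":1,"dp":[0,0,0],"rot":[0,0,0]}

```text
t: 11.45
eef_pos: [0.6006, 0.1011, 0.3402]
ee_rot: [2.309, 2.122, 0.011]
force: [0.8, -1.0, 0.6]
opening: -0.004
finger_force: 0.0
```

```bash
python3 look.py pics/c.png; python3 - <<'E'
from h import *
im,d=camera("top");W=world("top",d);hsv=cv2.cvtColor(im,cv2.COLOR_RGB2HSV)
m=(cv2.inRange(hsv,(30,90,40),(75,255,255))>0)&(abs(W[...,1])<.2)&(W[...,2]>.22)&(W[...,2]<.3)
P=W[m];print("top green",P.mean(0),"y in rot", ((P[:,:2]-[.588,.0065])@[.082,.9966]).mean())
E
```

```text
marker phi 150 1.4576025358703963 rmax 0.12176362627296344
cap 71.6 0.098
cap -69.5 0.098
cap 68.8 0.076
cap 143.1 0.098
cap -140.9 0.095
t 11.5 tcp rot frame 0.0047 0.0951 0.1823
top green [0.58324143 0.00966778 0.26370166] y in rot 0.002766811251873225
```

View pics/c.png

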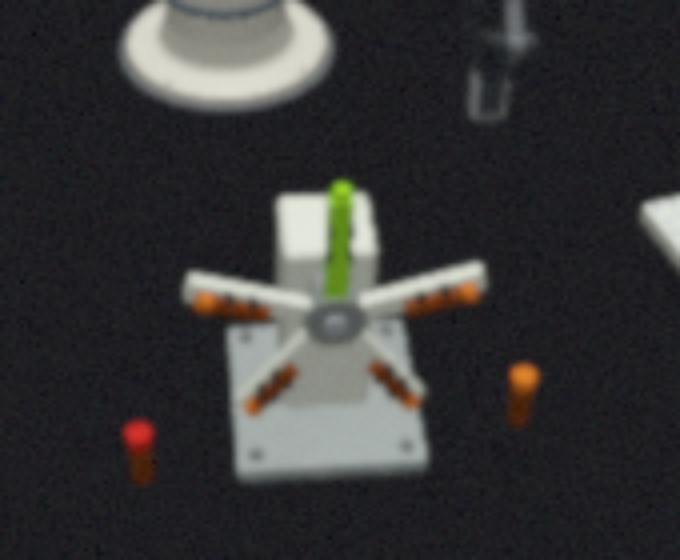

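The green spoke now points up at (342,185), above the hub at (335,322). The marker and the cap symmetry both put it about 1° off vertical, well within tolerance. The hand is clear at the upper right and the vials have not moved.

```bash
python3 -c "
from rig import sign_off
print(sign_off())"
```

```text
the job is handed in; nothing more can be done
None
```

The lime-green marker spoke measured about 1° off straight up in my last images (tolerance about 6°), with the wheel at rest and the hand clear; the job was handed in at about 11.6 s, and the hand-in returned no verdict.

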